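# Blow the drill jig clear and hold the cast lever level over its pins

### The arm

A 6-joint arm with a two-finger parallel gripper is mounted at the origin on the work surface. World frame = base frame: x ahead of the robot, y to its left, z up, the work surface at z = 0. Lengths are in m, angles in degrees, forces in N, time in s.
With the tool pointing down it reaches from about 0.25 to 0.775 m from the base axis. Payload 8.9 kg.
Tool frame: the origin (TCP) lies at the very end of the fingers, on their centre line; the grasp point (between the pads) lies 19 mm behind it (grip_point_offset is the distance from the TCP to the grasp point, in m); z points along the fingers, y is the line along which they close (so a half turn about z gives the same grasp; the last joint's range is limited). The gripper opens to 85 mm and grips with 20 to 120 N. Pads are 22 mm wide; open, the fingers measure 114 mm over their backs; the gripper's body (76 mm by 85 mm) begins 54 mm behind the grasp point. The pads swing forward as they close: fully open they stand 13 mm farther back than shut.
Start: joints at [-83.669, 16.656, -8.789, 64.555, 0, 82.019], TCP at [0.13, -0.509, 0.231] pointing down, gripper open.
Joint ranges: [-144.48, 144.48], [-52.06, 99.96], [-74.48, 78.29], [-112.23, 115.85], [-86.99, 84.42], [-180, 180]. Speed limits (degrees/s): [127.2, 127.2, 159.86, 180, 180, 180].

### API

Orientations are given as a 3x3 rotation matrix whose columns are the frame's x, y, z axes.
In Python, from workcell import * gives the robot as it stands.
- The arm moves only by the shell command python3 -m handwheel 'ROWS' [FORCE]. ROWS is JSON, one flat list of numbers, 7 for each row, row after row: the turn, a rotation vector about the tool's x, y, z in rad, then the shift along the tool's x, y, z in cm, then the opening, from 0 (shut) to 1 (fully open). A call has 1 to 8 rows; each row shifts and turns the commanded pose from where the row before left it, along the tool's axes as they then stand; what a row does not reach is not made up. A row lasts 1/10 s, in which the tool goes at most 50 mm and 8.59 degrees, less where a joint would pass 70% of its speed; a pose out of reach is approached as far as the arm can. A call is refused whole if a number of a shift passes 5 or a number of a turn 0.15, either way. A call with a gripper value outside its range is refused whole. The fingers move at their own pace and stop on an object; FORCE is the grip in N (left out, the last holds). Time passes only in rows, so rows that do not move let the fingers close. It gives the time, the measured TCP pose, the force, the opening and the grip force at its end, in the units of the state.
- sense(): the state, without advancing time (a new reading comes with each control period).
- grab_frame(name): name is "scene" or "side" or "wrist"; returns (picture, depth): 400x640x3 uint8, red, green, blue; 400x640 float32, m along the optical axis (not along the pixel's ray), 0 where there is no reading.
- get_calibration(name): a dict with "K" (3x3 intrinsics, pixels), "R" (3x3) and "t" (3): a world point X has camera coordinates R X + t. Camera axes: x right, y down, z forward; pixel columns grow to the right and rows downward; lengths in m; the calibration is good to about 2 mm. A picture is of the moment at which its call begins: read the wrist's pose just before it. get_calibration takes no time and is no camera call; for the wrist camera it gives the pose at the moment of the call.
- sign_off(): hands the job in; it is judged then, once.
The state is a dict: "time_s": time; "qpos": joint angles; "dq": joint speeds; "tau": joint torques, N m; "ee_pos": TCP position; "eef_rot": TCP orientation; "contact_force": force on the tool from outside, world axes, zero at the start; "wrist_torque": the same for the moment, N m; "grip_width": finger opening in m; "gripper_force": force on a finger pad.
Only numpy, scipy, OpenCV 4.12 (cv2) and the standard library are available. Lean on these libraries where they do the work, as an engineer would, in place of code of your own. Each camera call takes 0.05 s, during which the arm holds its last target. There are 200 camera calls.

### The job

Blow the drill jig clear: squeeze the trigger of the clamped blow gun fully in against its upright grip, hold it a moment and let it spring back. Then pick up the cast lever by its balance point (near the hub, not the middle of the arm) and bring it over the jig, hub over the big pin and eye over the small pin. Finish while still holding it there, level and still, about 5 cm above the big pin and touching nothing but the gripper, with everything else on the bench left where it was.

Things in the scene. Friction and masses are not known exactly. Their poses are not given: they have to be found in the camera images.
- lever: Loose aluminium cast lever, 242 mm long, 0.35 to 0.57 kg, lying flat. Big round hub (56 mm wide, 40 high) at one end, small round eye (28 mm wide, 40 high) at the other, joined by a straight arm 18 mm wide, its faces 11 and 29 mm above the hub's underside. Origin: centre of the hub's underside; x along the arm to the eye, z up. It balances at x = 55 mm (on the arm, 27 mm out from the hub's rim).
- lever_eye (a point): Centre of the underside of the lever's small eye, 200 mm along the lever's x from its origin.
- jig: Fixed drill jig: blue base plate 300 x 90 x 14 mm with two steel rests (tops 30 mm high), a pin on each, and two dark side stops 36 mm high halfway between. Origin: on the bench under the big pin; x points to the small pin, z up. The plate reaches from x = -50 to 250 mm, y = -45 to 45 mm.
- jig_big_pin (a point): Top centre of the jig's big pin (17 mm diameter, on the 48 mm wide rest), 52 mm above the bench.
- jig_small_pin (a point): Top centre of the jig's small pin (10 mm diameter, on the 26 mm wide rest), 44 mm above the bench, 200 mm from the big one.
- gun: Red air blow gun clamped upside down in a fixed bracket (base 90 x 100 mm), nozzle along +y to the jig, tip 124 mm out. Origin: centre of the bracket's underside, z up. Its red grip stands up: x = -12 to 12, y = -24 to 0 mm, top at z = 150, brass stub to z = 158. In front of it the black trigger, 18 mm wide (x), 7 thick, hinged at y = 10, z = 70, free end up at z = 138, leaning outward to y = 25.
- gun_squeeze (a point): Fixed point to squeeze at: x = 0, y = -6, z = 125 mm in the gun's frame, midway between the back of the grip and the front of the fully squeezed trigger. Take both from above, fingers closing along the gun's y: 46 mm over both at rest, 35 mm squeezed home.
- trigger (a joint): Angle of the blow gun's trigger: 0 released (a spring returns it), 0.20 rad fully squeezed in towards the grip; takes about 4 N to start and 9 N to hold fully in at z = 125 mm. 11 mm of travel there.
- wrench: Bystander: steel wrench lying on the bench. Origin: centre of its underside.
- screwdriver: Bystander: screwdriver lying on the bench. Origin: centre of its underside.
- oil_can: Bystander: yellow can, 54 mm diameter, 150 mm high, upright. Origin: centre of its underside.
- tape_roll: Bystander: yellow roll, 90 mm diameter, 25 mm high, lying flat. Origin: centre of its underside.
- glue_bottle: Bystander: white bottle with a red cap, 56 mm diameter, 150 mm high, upright. Origin: centre of its underside.

How it is judged (in metres and radians):
On the way, in this order (a step that is already met when the one before it is completed fails the run):
1. the blow gun's trigger is squeezed in against the grip, the gripper straddling both (value of joint trigger above 0.16 rad and contact force between the fingers and gun above 3 N and y of the grasp point in the frame of gun between -0.03 and 0.018 m), for 0.2 s.
2. the trigger has sprung back and is let go (value of joint trigger below 0.03 rad and contact force between the fingers and gun below 0.5 N), for 0.2 s.
3. the lever is lifted clear of the bench in the gripper, by its balance point (height (world z) of each of lever, lever_eye above 0.04 m and contact force between the fingers and lever above 2 N and x of the grasp point in the frame of lever between 0.033 and 0.077 m), for 0.2 s.
At the end, for the whole second after the job is handed in: The still lever is gripped within 22 mm of its balance point, level within 0.10 rad, hub within 20 mm horizontally of the big pin, eye within 25 mm of the small one, underside 20 to 90 mm above the big pin, touching neither jig nor gun; trigger released (all of step 2 and horizontal distance between lever and jig_big_pin below 0.02 m and horizontal distance between lever_eye and jig_small_pin below 0.025 m and z of lever in the frame of jig_big_pin between 0.02 and 0.09 m and angle between lever's own z axis and vertical below 0.1 rad and contact force between the fingers and lever above 2 N and x of the grasp point in the frame of lever between 0.033 and 0.077 m and linear speed of lever below 0.03 m/s and angular speed of lever below 0.15 rad/s and contact force between lever and jig below 0.1 N and contact force between lever and gun below 0.1 N); the arm keeps its last pose, push and grip.
It fails at once if a bystander (wrench, screwdriver, can, roll or bottle) is moved by more than 30 mm (distance of any of wrench, screwdriver, oil_can, tape_roll, glue_bottle from where it was at the start of the episode above 0.03 m).
It also fails if it takes over 64 s, if anything falls off the work surface, if the arm or the gripper's body presses on something with over 40 N, if the wrist force passes 120 N, or if a joint passes its speed limit or range.

## Working session

There is one attempt and no reset: what is moved stays moved. The work goes in short steps, Python scripts to look and compute and a shell command to move; the robot and the scene stay as the last step left them, time stands still between calls to the robot, and variables do not carry over. Pictures are saved under pics/ and viewed, at most 10 in all, crops included, and the job is handed in when it is done.

```bash
mkdir -p pics; ls; cat > h.py <<'E'
from workcell import *
import numpy as np, cv2
def cloud(name):
    c=get_calibration(name); im,d=grab_frame(name)
    K,R,t=[np.array(c[k]) for k in("K","R","t")]
    v,u=np.mgrid[:400,:640]
    P=np.stack([(u-K[0,2])/K[0,0]*d,(v-K[1,2])/K[1,1]*d,d],-1)
    W=(P-t)@R; W[d==0]=np.nan
    return im,W
E
python3 - <<'E'
from h import *
for n in("scene","side"):
    im,W=cloud(n); cv2.imwrite(f"pics/{n}0.png",im[:,:,::-1]); np.savez(f"{n}0.npz",im=im,W=W)
print(sense())
E
```

```text
pics
{'time_s': 0.1, 'qpos': array([-8.36673463e+01,  1.66865518e+01, -8.82490402e+00,  6.45565950e+01,
        4.86817102e-04,  8.20206145e+01]), 'dq': array([-0.04708938, -0.06436761,  0.13253101, -0.06869352, -0.11267035,
        0.14737598]), 'tau': array([ 1.95751905e-03, -5.37976956e+01,  3.31920362e+01,  9.29445669e-03,
       -1.58801731e-04,  1.00495134e-05]), 'ee_pos': array([ 0.12976133, -0.50830838,  0.23079402]), 'eef_rot': array([[ 9.68963822e-01,  2.47202543e-01, -1.22560730e-04],
       [ 2.47202512e-01, -9.68963117e-01,  1.18140120e-03],
       [ 1.73288553e-04, -1.17503234e-03, -9.99999295e-01]]), 'contact_force': array([-0.05235363,  0.82466635,  0.1346549 ]), 'wrist_torque': array([ 4.27152291e-02,  3.19484682e-02, -9.90534745e-05]), 'gripper_force': 0.0, 'grip_width': 0.0852681522693739}
```

View pics/scene0.png

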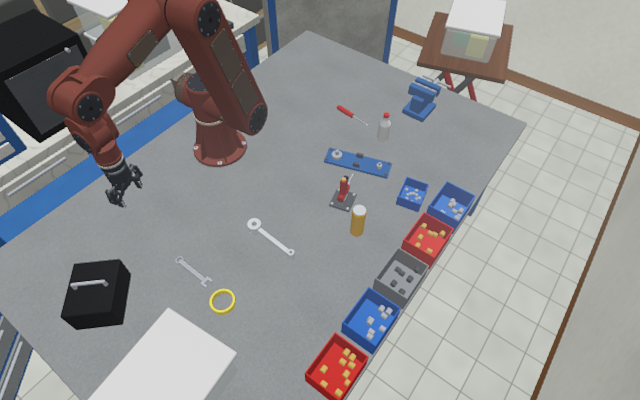

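View pics/side0.png

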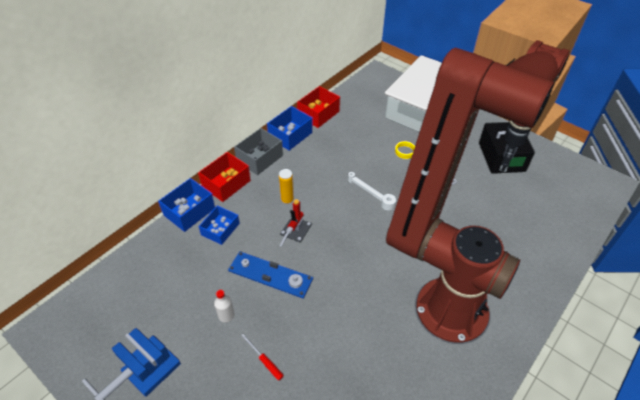

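The scene view shows the lever with its hub at (254,225) and eye at (291,252). The jig's big pin is at (337,155) and its small pin at (379,165). The gun is at (345,190), with the oil can close by at (358,220). The side view shows the same layout. Next I'll measure these from the depth data.

```bash
python3 - <<'E'
from h import *
S={n:np.load(n+"0.npz") for n in("scene","side")}
reg={"scene":dict(lever=(240,210,302,262),jig=(318,143,398,182),gun=(325,168,362,212),can=(346,200,370,240)),
"side":dict(lever=(343,166,400,214),jig=(222,245,320,302),gun=(272,192,318,246),can=(272,164,298,206))}
for n,r in reg.items():
    im,W=S[n]["im"].astype(int),S[n]["W"]
    for k,(a,b,c,d) in r.items():
        w=W[b:d,a:c].reshape(-1,3); p=im[b:d,a:c].reshape(-1,3)
        if k=="jig":
            m=(p[:,2]>p[:,0]*1.8)&(w[:,2]<.03)
        elif k=="lever": m=(w[:,2]>.012)&(w[:,2]<.06)
        elif k=="gun": m=(p[:,0]>2*p[:,1])&(p[:,1]<p[:,2]*1.3)&(w[:,2]>.06)
        else: m=(w[:,2]>.12)
        q=w[m]; q=q[~np.isnan(q[:,0])]
        if len(q)<5: print(n,k,len(q)); continue
        (cx,cy),(s1,s2),an=cv2.minAreaRect(q[:,:2].astype(np.float32)*1000)
        print(n,k,len(q),"z",np.percentile(q[:,2],[2,50,98]).round(3),"c",round(cx),round(cy),"size",round(s1),round(s2),"ang",round(an,1),"mean",q.mean(0).round(3))
        if k in("jig",):
            m=(w[:,2]>.024)&(w[:,2]<.06);q=w[m]
            print("  hi",len(q)); cr=np.float32(q[:,:2])
            _,l,ct=cv2.kmeans(cr,4,None,(3,50,1e-5),5,2); print(ct.round(3),[ (l==i).sum() for i in range(4)])
        if k=="lever":
            q=q[q[:,2]>.033];cr=np.float32(q[:,:2]);_,l,ct=cv2.kmeans(cr,2,None,(3,50,1e-5),5,2);print(ct.round(3),[((l==i).sum(),np.median(q[l[:,0]==i,2]).round(3)) for i in range(2)])
            for i in range(2):
                e=cr[l[:,0]==i];print("  circ",cv2.minEnclosingCircle(e*1000))
E
python3 - <<'E'
import cv2,numpy as np
a=cv2.imread("pics/scene0.png")[140:265,235:405];b=cv2.imread("pics/side0.png")[150:305,215:415]
f=lambda x:cv2.resize(x,(390,300),interpolation=cv2.INTER_CUBIC)
cv2.imwrite("pics/crop.png",np.hstack([f(a),f(b)]))
E
```

```text
scene lever 442 z [0.013 0.032 0.046] c 537 -256 size 56 241 ang 81.8 mean [ 0.524 -0.251  0.032]
[[ 0.449 -0.245]
 [ 0.622 -0.255]] [(np.int64(135), np.float64(0.04)), (np.int64(57), np.float64(0.037))]
  circ ((474.267822265625, -247.40525817871094), 57.455997467041016)
  circ ((598.5665283203125, -254.20364379882812), 59.10769271850586)
scene jig 752 z [0.005 0.014 0.022] c 579 302 size 296 95 ang 18.1 mean [0.59  0.299 0.014]
  hi 172
[[0.578 0.301]
 [0.484 0.27 ]
 [0.677 0.334]
 [0.622 0.184]] [np.int64(52), np.int64(75), np.int64(30), np.int64(15)]
scene gun 51 z [0.062 0.072 0.152] c 648 84 size 24 76 ang 13.5 mean [0.653 0.072 0.084]
scene can 185 z [0.122 0.148 0.155] c 780 -6 size 52 54 ang 74.9 mean [ 0.783 -0.011  0.144]
side lever 406 z [0.013 0.03  0.044] c 538 -258 size 71 260 ang 82.1 mean [ 0.51  -0.241  0.029]
[[ 0.443 -0.237]
 [ 0.624 -0.249]] [(np.int64(114), np.float64(0.039)), (np.int64(35), np.float64(0.037))]
  circ ((471.66302490234375, -236.90545654296875), 61.22857666015625)
  circ ((596.2325439453125, -254.95068359375), 55.96015167236328)
side jig 1549 z [0.002 0.013 0.022] c 575 311 size 310 99 ang 17.8 mean [0.571 0.315 0.013]
  hi 247
[[0.473 0.281]
 [0.56  0.338]
 [0.666 0.343]
 [0.582 0.274]] [np.int64(128), np.int64(41), np.int64(39), np.int64(39)]
side gun 101 z [0.061 0.076 0.142] c 637 96 size 27 83 ang 13.9 mean [0.633 0.098 0.092]
side can 197 z [0.122 0.146 0.158] c 723 44 size 52 199 ang 49.8 mean [0.751 0.016 0.143]
```

View pics/crop.png

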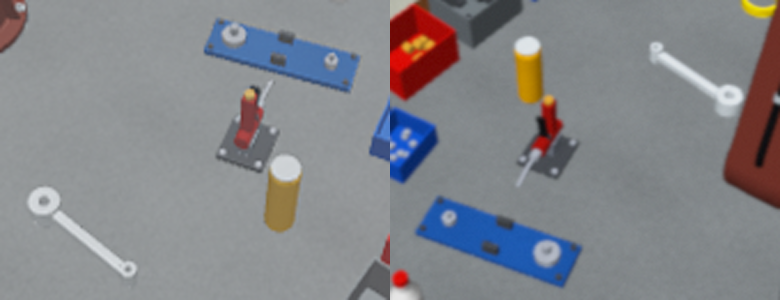

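The crop confirms the layout. I'll turn the tool half a turn first, to keep joint 6 in range, then move above the gun.

```bash

R='python3 -m handwheel'
$R '[0,0,-0.15,0,0,0,1, 0,0,-0.15,0,0,0,1, 0,0,-0.15,0,0,0,1, 0,0,-0.15,0,0,0,1, 0,0,-0.15,0,0,0,1, 0,0,-0.15,0,0,0,1, 0,0,-0.15,0,0,0,1, 0,0,-0.15,0,0,0,1]' >/dev/null
$R '[0,0,-0.15,0,0,0,1, 0,0,-0.15,0,0,0,1, 0,0,-0.15,0,0,0,1, 0,0,-0.15,0,0,0,1, 0,0,-0.15,0,0,0,1, 0,0,-0.15,0,0,0,1, 0,0,-0.15,0,0,0,1, 0,0,-0.15,0,0,0,1]' >/dev/null
$R '[0,0,-0.15,0,0,0,1, 0,0,-0.15,0,0,0,1, 0,0,-0.15,0,0,0,1, 0,0,-0.15,0,0,0,1, 0,0,-0.15,0,0,0,1, 0,0,0,0,0,-1,1, 0,0,0,0,0,-3,1, 0,0,0,0,0,-3,1]'
python3 - <<'E'
from h import *
s=sense();print(s['qpos'].round(1),s['ee_pos'],s['eef_rot'].round(3),grip_point_offset)
for n in("scene","side"):
    z=np.load(n+"0.npz");a,b,c,d=dict(scene=(330,165,362,206),side=(282,190,312,236))[n]
    w=z["W"][b:d,a:c].reshape(-1,3);im=z["im"][b:d,a:c].reshape(-1,3);m=(w[:,2]>.1)&(w[:,2]<.165)
    for x,y in zip(w[m],im[m]):print(n,x.round(3),y) if x[0]<.70 else 0
E
```

```text
time_s: 2.5
ee_pos: [0.1297, -0.5082, 0.3023]
eef_rot: [[-0.968, -0.25, -0.0], [-0.25, 0.968, 0.001], [-0.0, 0.001, -1.0]]
contact_force: [0.4, -0.5, -0.4]
grip_width: 0.0851
gripper_force: 0.0
[-83.7  15.1  -0.3  74.7  -0.  -98.2] [ 0.12971153 -0.50815491  0.30232728] [[-0.968 -0.25  -0.   ]
 [-0.25   0.968  0.001]
 [-0.     0.001 -1.   ]] 0.0187
scene [0.632 0.116 0.133] [117 120 123]
scene [0.632 0.108 0.135] [75 81 88]
scene [0.633 0.114 0.129] [64 69 75]
scene [0.639 0.112 0.136] [86 90 94]
scene [0.645 0.109 0.143] [ 97 100 104]
scene [0.648 0.113 0.141] [130 134 136]
scene [0.64  0.081 0.159] [177 161 133]
scene [0.643 0.083 0.159] [196 168 122]
scene [0.643 0.09  0.153] [183 152  96]
scene [0.648 0.089 0.157] [140 117  80]
scene [0.641 0.109 0.134] [49 54 62]
scene [0.645 0.11  0.135] [60 64 68]
scene [0.648 0.112 0.136] [105 109 111]
scene [0.644 0.075 0.162] [206 176 114]
scene [0.644 0.082 0.155] [211 178 109]
scene [0.65  0.08  0.161] [210 178 111]
scene [0.653 0.083 0.16 ] [190 159  99]
scene [0.64  0.112 0.124] [89 67 65]
scene [0.645 0.11  0.129] [51 56 62]
scene [0.64
[... 7148 characters left out ...]
 13]
side [0.642 0.114 0.118] [41 41 44]
side [0.637 0.114 0.121] [17 16 17]
side [0.632 0.114 0.125] [24 14 15]
side [0.629 0.111 0.124] [57 13 12]
side [0.627 0.109 0.124] [110  15  12]
side [0.634 0.091 0.102] [136  15   9]
side [0.628 0.091 0.107] [117  14  12]
side [0.642 0.115 0.112] [52 53 55]
side [0.632 0.119 0.124] [21 22 24]
side [0.634 0.113 0.116] [18 12 15]
side [0.632 0.109 0.115] [51 15 15]
side [0.629 0.107 0.115] [102  10  10]
side [0.642 0.115 0.106] [58 60 63]
side [0.641 0.11  0.103] [24 25 25]
side [0.633 0.114 0.112] [16 14 16]
side [0.627 0.114 0.117] [43 13 15]
side [0.627 0.109 0.112] [95 11  9]
side [0.63  0.106 0.102] [82 15 14]
side [0.629 0.113 0.103] [27 14 14]
```

```bash

R='python3 -m handwheel'
$R '[0,0,0,-1.6,1.1,0,1, 0,0,0,-3.2,2.2,0,1, 0,0,0,-3.2,2.2,0,1, 0,0,0,-3.2,2.2,0,1, 0,0,0,-3.2,2.2,0,1, 0,0,0,-3.2,2.2,0,1, 0,0,0,-3.2,2.2,0,1, 0,0,0,-3.2,2.2,0,1]' |sed -n 2p
$R '[0,0,0,-3.2,2.2,0,1, 0,0,0,-3.2,2.2,0,1, 0,0,0,-3.2,2.2,0,1, 0,0,0,-3.2,2.2,0,1, 0,0,0,-3.2,2.2,0,1, 0,0,0,-3.2,2.2,0,1, 0,0,0,-3.2,2.2,0,1, 0,0,0,-3.2,2.2,0,1]' |sed -n 2p
$R '[0,0,0,-3.2,2.2,0,1, 0,0,0,-3.2,2.2,0,1, 0,0,0,-3.2,2.2,0,1, 0,0,0,-2.2,1.5,0,1, 0,0,0,-1.2,0.9,0,1, 0,0,0,0,0,0,1, 0,0,0,0,0,0,1]'
python3 - <<'E'
from h import *
print(sense()['qpos'].round(1),sense()['time_s'])
im,W=cloud("wrist"); cv2.imwrite("pics/w1.png",im[:,:,::-1]); np.savez("w1.npz",im=im,W=W)
E
```

```text
ee_pos: [0.3204, -0.286, 0.3014]
ee_pos: [0.5228, -0.0504, 0.3014]
time_s: 4.8
ee_pos: [0.6244, 0.068, 0.3011]
eef_rot: [[-0.967, -0.254, -0.001], [-0.254, 0.967, -0.0], [0.001, 0.0, -1.0]]
contact_force: [0.2, -0.1, -1.0]
grip_width: 0.0852
gripper_force: 0.0
[ -0.4  27.4  17.6  80.3  -0.  -15.1] 4.8
```

View pics/w1.png

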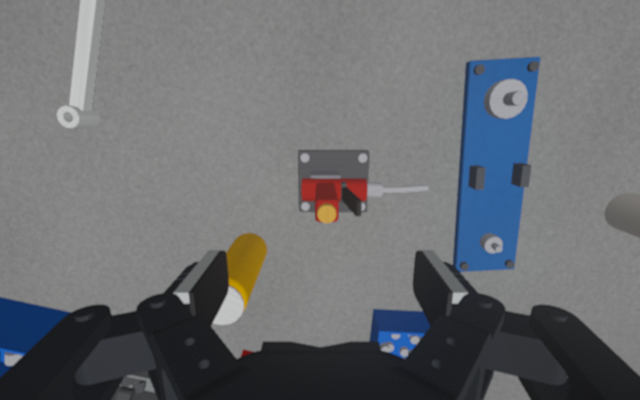

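The wrist view shows the brass stub at (327,213), the trigger at (352,200), the oil can at (240,280) and the jig pins at (514,98) and (494,245). I'll measure these from the wrist depth.

```bash
python3 - <<'E'
from h import *
z=np.load("w1.npz");im=z["im"].astype(int);W=z["W"];hsv=cv2.cvtColor(z["im"],cv2.COLOR_RGB2HSV)
def box(n,m,a):
    x0,y0,x1,y1=a;k=np.zeros((400,640),bool);k[y0:y1,x0:x1]=1
    q=W[k&m];q=q[~np.isnan(q[:,0])];(c,s,an)=cv2.minAreaRect(np.float32(q[:,:2]*1000));print(n,len(q),np.round(c),np.round(s),round(an,1),"mean",q.mean(0).round(4),"z",np.percentile(q[:,2],[2,50,98]).round(3));return q
Z=W[...,2]
box("stub",(hsv[...,0]<28)&(hsv[...,0]>12)&(hsv[...,1]>100)&(Z>.15),(310,195,345,228))
box("griptop",(Z>.135)&(Z<.17),(310,195,345,228))
box("base",(hsv[...,1]<60)&(Z<.03)&(Z>.004),(292,143,375,218))
box("trig",(hsv[...,2]<70)&(Z>.09),(340,182,368,220))
box("jig",(hsv[...,0]>100)&(hsv[...,0]<125)&(hsv[...,1]>150)&(Z>.008)&(Z<.022),(450,50,545,275))
box("rest1",(Z>.024)&(Z<.034),(480,75,535,125))
box("pin1",(Z>.046)&(Z<.058),(490,75,530,125))
box("rest2",(Z>.024)&(Z<.034),(478,228,510,262))
box("pin2",(Z>.038)&(Z<.05),(478,228,510,262))
c=get_calibration("wrist")
print(sense()['ee_pos'])
for p in [(0.646,0.081,.158)]:
    x=np.array(c['K'])@(np.array(c['R'])@p+c['t']);print(x/x[2])
E
```

```text
stub 292 [647.  80.] [18. 18.] 12.5 mean [0.6467 0.08   0.1572] z [0.151 0.158 0.159]
griptop 596 [647.  80.] [23. 23.] 14.7 mean [0.6444 0.0796 0.1519] z [0.137 0.15  0.159]
base 2197 [645.  92.] [ 90. 100.] 14.3 mean [0.6271 0.0863 0.0102] z [0.006 0.01  0.016]
trig 265 [640. 107.] [17. 13.] 14.4 mean [0.6385 0.1068 0.121 ] z [0.091 0.123 0.139]
jig 10390 [576. 306.] [296.  89.] 17.9 mean [0.5703 0.301  0.0137] z [0.012 0.014 0.015]
rest1 971 [481. 276.] [47. 47.] 14.2 mean [0.4822 0.2724 0.0296] z [0.025 0.03  0.032]
pin1 190 [481. 276.] [16. 16.] 42.3 mean [0.4816 0.2748 0.0511] z [0.047 0.051 0.053]
rest2 215 [671. 336.] [24. 25.] 66.2 mean [0.67   0.3339 0.0292] z [0.024 0.029 0.033]
pin2 49 [671. 337.] [9. 9.] 43.4 mean [0.671  0.3362 0.0426] z [0.038 0.043 0.045]
[0.62435424 0.06752518 0.30130631]
[327.99640027 213.00284561   1.        ]
```

The measurements match the given sizes, and the gun's yaw is 14.3°. Centring over the squeeze point and lowering.

```bash

R='python3 -m handwheel'
$R '[0,0,0,-1.3,0.6,0,1, 0,0,0,-1.3,0.65,0,1, 0,0,0,0,0,2,1, 0,0,0,0,0,2,1, 0,0,0,0,0,0,1]' |sed -n 2,4p
$R '[0,0,0,0,0,2,1, 0,0,0,0,0,3,1, 0,0,0,0,0,3,1, 0,0,0,0,0,3,1, 0,0,0,0,0,2.5,1, 0,0,0,0,0,1.5,1, 0,0,0,0,0,0.5,1, 0,0,0,0,0,0,1]'
```

```text
ee_pos: [0.6451, 0.0857, 0.2591]
eef_rot: [[-0.967, -0.253, -0.004], [-0.253, 0.967, -0.0], [0.004, 0.001, -1.0]]
contact_force: [-0.5, -0.2, 0.4]
time_s: 6.15
ee_pos: [0.6469, 0.0861, 0.1069]
eef_rot: [[-0.967, -0.254, -0.0], [-0.254, 0.967, -0.0], [0.0, -0.0, -1.0]]
contact_force: [0.5, 0.3, 0.2]
grip_width: 0.0855
gripper_force: 0.0
```

```bash

R='python3 -m handwheel'
$R '[0,0,0,0,0,0,0.3, 0,0,0,0,0,0,0.3, 0,0,0,0,0,0,0.3, 0,0,0,0,0,0,0.3, 0,0,0,0,0,0,0.3, 0,0,0,0,0,0,0.3, 0,0,0,0,0,0,0.3, 0,0,0,0,0,0,0.3]' 30
$R '[0,0,0,0,0,0,0.3, 0,0,0,0,0,0,0.3, 0,0,0,0,0,0,0.3, 0,0,0,0,0,0,0.3, 0,0,0,0,0,0,0.3, 0,0,0,0,0,0,0.3]'
```

```text
time_s: 6.95
ee_pos: [0.6479, 0.086, 0.1081]
eef_rot: [[-0.967, -0.254, 0.003], [-0.254, 0.967, -0.0], [-0.002, -0.001, -1.0]]
contact_force: [-1.2, -4.3, 8.3]
grip_width: 0.0351
gripper_force: 34.5
time_s: 7.55
ee_pos: [0.6479, 0.086, 0.1081]
eef_rot: [[-0.967, -0.254, 0.002], [-0.254, 0.967, -0.0], [-0.002, -0.001, -1.0]]
contact_force: [-1.4, -4.9, 7.9]
grip_width: 0.0348
gripper_force: 34.5
```

The grip width of 34.8 mm means the trigger is home, and it was held for over 0.6 s. Releasing and rising.

```bash

R='python3 -m handwheel'
$R '[0,0,0,0,0,0,1, 0,0,0,0,0,0,1, 0,0,0,0,0,0,1, 0,0,0,0,0,0,1, 0,0,0,0,0,0,1, 0,0,0,0,0,0,1, 0,0,0,0,0,0,1, 0,0,0,0,0,0,1]'
$R '[0,0,0,0,0,-1,1, 0,0,0,0,0,-3,1, 0,0,0,0,0,-4,1, 0,0,0,0,0,-4,1, 0,0,0,0,0,-4,1, 0,0,0,0,0,-3,1, 0,0,0,0,0,-1,1, 0,0,0,0,0,0,1]'
python3 - <<'E'
from h import *
W=np.load("w1.npz")["W"][95:135,45:105].reshape(-1,3)
q=W[W[:,2]>.037];print("eye",cv2.minEnclosingCircle(np.float32(q[:,:2]*1000)),q.mean(0))
z=np.load("scene0.npz");w=z["W"][210:262,240:302].reshape(-1,3);q=w[(w[:,2]>.036)&(w[:,0]<.49)];print("hub",cv2.minEnclosingCircle(np.float32(q[:,:2]*1000)),q.mean(0))
z=np.load("side0.npz");w=z["W"][166:214,343:400].reshape(-1,3);q=w[(w[:,2]>.036)&(w[:,2]<.05)&(w[:,0]<.49)];print("hub",cv2.minEnclosingCircle(np.float32(q[:,:2]*1000)),q.mean(0))
E
```

```text
time_s: 8.35
ee_pos: [0.6469, 0.0865, 0.1063]
eef_rot: [[-0.967, -0.255, -0.0], [-0.255, 0.967, -0.0], [0.0, -0.0, -1.0]]
contact_force: [0.6, -0.8, -0.4]
grip_width: 0.0851
gripper_force: 0.0
time_s: 9.15
ee_pos: [0.6476, 0.0866, 0.3082]
eef_rot: [[-0.967, -0.255, 0.003], [-0.255, 0.967, 0.0], [-0.003, -0.001, -1.0]]
contact_force: [0.4, 0.2, -0.9]
grip_width: 0.0854
gripper_force: 0.0
eye ((642.7167358398438, -253.82913208007812), 14.307899475097656) [ 0.6419675  -0.25337892  0.03933359]
hub ((446.21173095703125, -243.1837921142578), 29.540468215942383) [ 0.44575691 -0.24329472  0.04102469]
hub ((437.3456726074219, -238.52906799316406), 29.99635124206543) [ 0.43755087 -0.23769782  0.04047545]
```

```bash

R='python3 -m handwheel'
$R '[0,0,0.104,0,0,0,1, 0,0,0.104,0,0,0,1, 0,0,0.104,0,0,0,1, 0,0,0,0.55,-1.4,0,1, 0,0,0,1.1,-2.8,0,1, 0,0,0,1.1,-2.8,0,1, 0,0,0,1.1,-2.8,0,1, 0,0,0,1.1,-2.8,0,1]' |sed -n 2p
$R '[0,0,0,1.1,-2.8,0,1, 0,0,0,1.1,-2.8,0,1, 0,0,0,1.1,-2.8,0,1, 0,0,0,1.1,-2.8,0,1, 0,0,0,1.1,-2.8,0,1, 0,0,0,1.1,-2.8,0,1, 0,0,0,1.1,-2.8,0,1, 0,0,0,0.5,-1.4,0,1]' |sed -n 2p
$R '[0,0,0,0,0,0,1, 0,0,0,0,0,0,1, 0,0,0,0,0,0,1]'
python3 - <<'E'
from h import *
im,W=cloud("wrist"); cv2.imwrite("pics/w2.png",im[:,:,::-1]); np.savez("w2.npz",im=im,W=W)
E
```

```text
ee_pos: [0.5893, -0.0374, 0.3044]
ee_pos: [0.4959, -0.2433, 0.3047]
time_s: 11.05
ee_pos: [0.4978, -0.2408, 0.3059]
eef_rot: [[-0.999, 0.053, -0.0], [0.053, 0.999, 0.001], [0.0, 0.001, -1.0]]
contact_force: [-0.3, -0.0, 0.4]
grip_width: 0.0853
gripper_force: 0.0
```

View pics/w2.png

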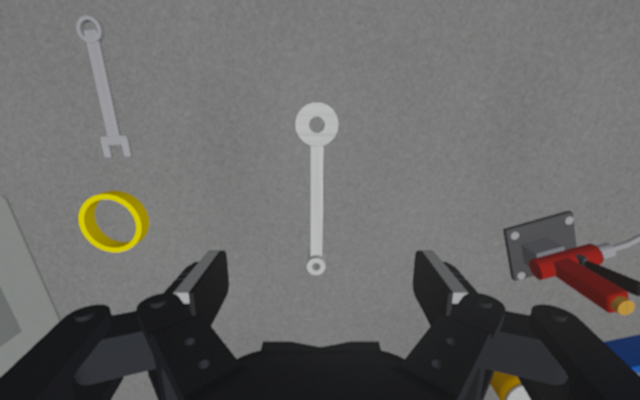

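The lever is in full view, hub at (317,124) and eye at (316,267), with nothing close to it.

```bash
python3 - <<'E'
from h import *
z=np.load("w2.npz")["W"]
o=[]
for n,(x0,y0,x1,y1),r in(("hub",(290,95,345,150),28),("eye",(300,250,332,285),14)):
    w=z[y0:y1,x0:x1].reshape(-1,3);q=w[(w[:,2]>.035)&(w[:,2]<.046)]
    (c,rad)=cv2.minEnclosingCircle(np.float32(q[:,:2]*1000));print(n,c,rad,np.median(q[:,2]));o.append(np.array(c))
d=o[1]-o[0];print(np.linalg.norm(d),np.degrees(np.arctan2(d[1],d[0])));u=d/np.linalg.norm(d)
g=o[0]+55*u;s=sense();R=s['eef_rot'];e=s['ee_pos']
print("grasp",g,"tool yaw",np.degrees(np.arctan2(R[1,0],R[0,0])))
t=np.r_[g/1000,e[2]]-e;print("shift cm",R.T@t*100)
E
```

```text
hub (443.3466796875, -242.12086486816406) 27.650489807128906 0.03970485279477839
eye (642.243408203125, -254.4836883544922) 13.86085033416748 0.03935378775411599
199.28057612013356 -3.5567578397342614
grasp [ 498.24074052 -245.53291488] tool yaw 176.9885351394362
shift cm [-5.76054533e-02 -4.65429825e-01 -2.20048849e-04]
```

```bash

R='python3 -m handwheel'
$R '[0,0,0.01,0,-0.45,1,1, 0,0,0,-0.05,0,4,1, 0,0,0,0,0,4.5,1, 0,0,0,0,0,4.5,1, 0,0,0,0,0,4.5,1, 0,0,0,0,0,3,1, 0,0,0,0,0,1,1, 0,0,0,0,0,0,1]' |sed -n 2p
$R '[0,0,0,0,0,2,1, 0,0,0,0,0,2.5,1, 0,0,0,0,0,1.5,1, 0,0,0,0,0,1,1, 0,0,0,0,0,0.5,1, 0,0,0,0,0,0,1, 0,0,0,0,0,0,1]'
```

```text
ee_pos: [0.4971, -0.2457, 0.0801]
time_s: 12.6
ee_pos: [0.4985, -0.2468, 0.0072]
eef_rot: [[-0.998, 0.064, 0.001], [0.064, 0.998, -0.001], [-0.001, -0.001, -1.0]]
contact_force: [0.4, -0.1, 0.2]
grip_width: 0.0855
gripper_force: 0.0
```

```bash

R='python3 -m handwheel'
$R '[0,0,0,0,0.1,0,0, 0,0,0,0,0,0,0, 0,0,0,0,0,0,0, 0,0,0,0,0,0,0, 0,0,0,0,0,0,0, 0,0,0,0,0,0,0, 0,0,0,0,0,0,0, 0,0,0,0,0,0,0]' 80
$R '[0,0,0,0,0,0,0, 0,0,0,0,0,0,0, 0,0,0,0,0,-1,0, 0,0,0,0,0,-1,0, 0,0,0,0,0,-2,0, 0,0,0,0,0,-2,0, 0,0,0,0,0,-1,0, 0,0,0,0,0,0,0]'
```

```text
time_s: 13.4
ee_pos: [0.498, -0.2457, 0.0067]
eef_rot: [[-0.998, 0.064, 0.0], [0.064, 0.998, -0.001], [-0.0, -0.001, -1.0]]
contact_force: [-1.8, -0.5, 5.5]
grip_width: 0.0163
gripper_force: 79.0
time_s: 14.2
ee_pos: [0.4988, -0.246, 0.0778]
eef_rot: [[-0.998, 0.064, 0.002], [0.064, 0.998, -0.001], [-0.002, -0.001, -1.0]]
contact_force: [-0.7, -0.0, -5.5]
grip_width: 0.0166
gripper_force: 78.8
```

Grip is solid at 16.6 mm and about 5.5 N of load. Raising, then carrying to the jig.

```bash

R='python3 -m handwheel'
$R '[0,0,0,0,0,-1,0, 0,0,0,0,0,-2,0, 0,0,0,0,0,-3,0, 0,0,0,0,0,-4,0, 0,0,0,0,0,-4,0, 0,0,0,0,0,-3,0, 0,0,0,0,0,-2,0, 0,0,0,0,0,-1,0]' |sed -n 2p
$R '[0,0,0,0,1,0,0, 0,0,0,0,2,0,0, 0,0,0,0,3,0,0, 0,0,0,0,3,0,0, 0,0,0,0,3,0,0, 0,0,0,0,3,0,0, 0,0,0,0,3,0,0, 0,0,0,0,3,0,0]' |sed -n 2p
$R '[0,0,0,0,3,0,0, 0,0,0,0,3,0,0, 0,0,0,0,3,0,0, 0,0,0,0,3,0,0, 0,0,0,0,3,0,0, 0,0,0,0,3,0,0, 0,0,0,0,3,0,0, 0,0,0,0,3,0,0]' |sed -n 2p
$R '[0,0,0,0,3,0,0, 0,0,0,0,2,0,0, 0,0,0,0,1,0,0, 0,0,-0.06,0,0,0,0, 0,0,-0.06,0,0,0,0, 0,0,-0.06,0,0,0,0, 0,0,-0.06,0,0,0,0, 0,0,-0.06,0,0,0,0]' |sed -n 2p
$R '[0,0,-0.05,0,0,0,0, 0,0,-0.025,0,0,0,0, 0,0,0,0,0,0,0, 0,0,0,0,0,0,0]'
python3 - <<'E'
from h import *
s=sense();R=s['eef_rot'];e=s['ee_pos']
print("yaw",np.degrees(np.arctan2(R[1,0],R[0,0])),"shift",R.T@(np.array([.5334,.2928,.109])-e)*100)
w=np.load("side0.npz")["W"][285:325,210:240].reshape(-1,3);q=w[w[:,2]>.05];print("bottle",q.mean(0))
for n in("wrist","side"):
    im,W=cloud(n); cv2.imwrite(f"pics/{n}3.png",im[:,:,::-1]); np.savez(n+"3.npz",im=im,W=W)
E
```

```text
ee_pos: [0.4982, -0.2455, 0.2779]
ee_pos: [0.51, -0.0338, 0.2744]
ee_pos: [0.5251, 0.2053, 0.2743]
ee_pos: [0.5296, 0.263, 0.275]
time_s: 17.8
ee_pos: [0.5301, 0.2634, 0.2759]
eef_rot: [[-0.952, -0.305, -0.001], [-0.305, 0.952, -0.0], [0.001, -0.0, -1.0]]
contact_force: [-0.0, -0.1, -5.3]
grip_width: 0.0164
gripper_force: 78.8
yaw -162.24272659891196 shift [-1.22150453  2.70608095 16.68665071]
bottle [0.56301131 0.52869652 0.10192495]
```

View pics/wrist3.png

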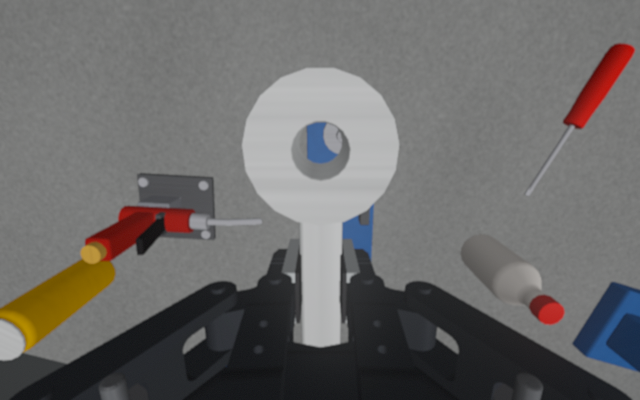

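The wrist view shows the lever held straight, with its hub at (321,146). The bottle at (505,280) is well clear. Now centring and lowering.

```bash

R='python3 -m handwheel'
$R '[0,0,0,-0.4,0.9,0,0, 0,0,0,-0.5,1.2,0,0, 0,0,0,-0.3,0.6,0,0, 0,0,0,0,0,1,0, 0,0,0,0,0,2,0, 0,0,0,0,0,2.5,0, 0,0,0,0,0,2.5,0, 0,0,0,0,0,2.5,0]' |sed -n 2p
$R '[0,0,0,0,0,2.5,0, 0,0,0,0,0,2,0, 0,0,0,0,0,1.2,0, 0,0,0,0,0,0.5,0, 0,0,0,0,0,0,0, 0,0,0,0,0,0,0, 0,0,0,0,0,0,0, 0,0,0,0,0,0,0]'
python3 - <<'E'
from h import *
for n in("wrist","side","scene"):
    im,W=cloud(n); cv2.imwrite(f"pics/{n}4.png",im[:,:,::-1]); np.savez(n+"4.npz",im=im,W=W)
W=np.load("wrist4.npz")["W"]
w=W[40:240,220:420].reshape(-1,3);q=w[(w[:,2]>.13)&(w[:,2]<.155)]
A=np.c_[q[:,:2],np.ones(len(q))];f=np.linalg.lstsq(A,q[:,2],rcond=None)[0];print("z",np.median(q[:,2]),"tilt",f[:2])
print("hub",cv2.minEnclosingCircle(np.float32(q[:,:2]*1000)),len(q))
for n in("side","scene"):
    W=np.load(n+"4.npz")["W"].reshape(-1,3);q=W[(W[:,2]>.13)&(W[:,2]<.155)&(np.hypot(W[:,0]-.671,W[:,1]-.3365)<.03)]
    if len(q)>3:print(n,"eye",len(q),cv2.minEnclosingCircle(np.float32(q[:,:2]*1000)),np.median(q[:,2]))
a=[cv2.imread(f"pics/{n}4.png") for n in("side","scene")]
cv2.imwrite("pics/c4.png",np.hstack([cv2.resize(a[0][180:330,200:360],(390,366)),cv2.resize(a[1][90:240,300:460],(390,366))]))
E
```

```text
ee_pos: [0.5331, 0.2928, 0.1696]
time_s: 19.5
ee_pos: [0.534, 0.2932, 0.1101]
eef_rot: [[-0.952, -0.306, 0.001], [-0.306, 0.952, 0.001], [-0.001, 0.0, -1.0]]
contact_force: [0.6, -0.0, -5.2]
grip_width: 0.0162
gripper_force: 78.8
z 0.14283590445379987 tilt [-0.05789837 -0.01815781]
hub ((486.99847412109375, 279.0331115722656), 33.51101303100586) 17963
side eye 69 ((662.4569091796875, 335.2489929199219), 20.438495635986328) 0.13853366143215265
scene eye 47 ((665.8768920898438, 329.508056640625), 22.113340377807617) 0.1411587681889587
```

View pics/c4.png

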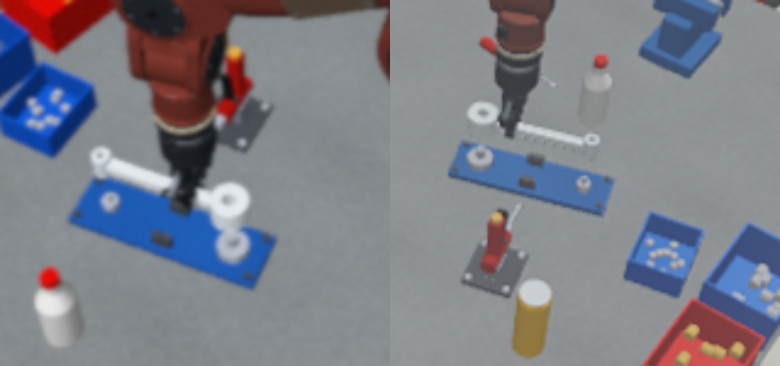

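The side and scene crops show the lever held level above the jig, hub over the big pin and eye over the small one. I'll run one tighter numeric check without the arm points before handing in.

```bash
python3 - <<'E'
from h import *
W=np.load("wrist4.npz")["W"];w=W[40:260,220:420].reshape(-1,3)
q=w[(w[:,2]>.137)&(w[:,2]<.15)&(np.hypot(w[:,0]-.481,w[:,1]-.276)<.045)]
f=np.linalg.lstsq(np.c_[q[:,:2],np.ones(len(q))],q[:,2],rcond=None)[0]
(c,r)=cv2.minEnclosingCircle(np.float32(q[:,:2]*1000));print(c,r,"tilt",f[:2],np.median(q[:,2]))
s=sense();d=s['ee_pos'][:2]*1000-c;print("grasp dist",np.linalg.norm(d),"dir",np.degrees(np.arctan2(d[1],d[0])))
e=np.array(c)+200*d/np.linalg.norm(d);print("eye err",e-[671,336.5],"hub err",np.array(c)-[481,276],s['dq'].round(2))
E
```

```text
(481.9047546386719, 276.41595458984375) 28.01031494140625 tilt [0.00035958 0.00035173] 0.1428805477949536
grasp dist 54.43125180020926 dir 17.74310683701628
eye err [1.39124874 0.86589771] hub err [0.90475464 0.41595459] [-0.02  0.18 -0.15 -0.12 -0.07 -0.  ]
```

Hub and eye are each within about 2 mm, the lever is level, and it's gripped at 54 mm. Handing in.

```bash
python3 -c "
from workcell import *
print(sign_off())"
```

```text
the job is handed in; nothing more can be done
None
```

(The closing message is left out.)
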